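# Raise the pick-up window to the service mark

## Robot

A 7-joint arm with a two-finger parallel gripper is mounted at the origin on the work surface. World frame = base frame: x ahead of the robot, y to its left, z up, the work surface at z = 0. Lengths are in mm, angles in rad, forces in N, time in s.
With the tool pointing down it reaches from about 425 to 1025 mm from the base axis. Payload 9.4 kg.
Tool frame: the origin (TCP) lies midway between the tips of the shut fingers; the grasp point (between the pads) lies 19 mm behind it; z points along the fingers, y is the line along which they close (so a half turn about z gives the same grasp; the last joint's range is limited). The gripper opens to 93 mm and grips with 3 to 60 N. Pads are 15 mm wide; open, the fingers measure 128 mm over their backs; the gripper's body (75 mm by 188 mm) begins 65 mm behind the grasp point.
Start: joints at [1.053, 0.599, -0.003, 1.599, 0.002, 0.943, -0.08], TCP at [309.321, -655.702, 218.618] pointing down, gripper open.
Joint ranges: [-2.57, 2.57], [-0.35, 1.97], [-1.29, 1.29], [0.11, 2.56], [-1.05, 4.19], [0.11, 1.86], [-2.63, 2.63]. Speed limits (rad/s): [2.22, 2.22, 3.01, 3.01, 3.14, 3.14, 3.14].

## Interface

Orientations are given as a unit quaternion [x, y, z, w].
In Python, from cell import r gives the robot as it stands. The module is installed in compiled form; this text tells all that it offers.
- The arm moves only by the tool carry_out, never from a script. Its argument "moves" is a list of rows, each a list of 5 numbers: the gripper's target within -1 to 1 (fully open at 1, half-way at 0, shut at -1), then the shift along the world's x, y, z in cm, then the turn about the world's z in degrees. In form: [[fingers, tx, ty, tz, yaw], ...]. A call has 1 to 8 rows; each row shifts and turns the commanded pose from where the row before left it; what a row does not reach is not made up. A row lasts 1/10 s, in which the tool goes at most 50 mm and 8.59 degrees, less where a joint would pass 70% of its speed; a pose out of reach is approached as far as the arm can. A call with a gripper value outside its range is refused whole. The fingers move at their own pace and stop on an object; the grip force is fixed at half the most. Time passes only in rows, so rows that do not move let the fingers close. It gives the time, the measured TCP pose, the force, the opening and the grip force at its end, in the units of the state.
- r.state(): the state, without advancing time (a new reading comes with each control period).
- r.snapshot(name): name is "scene" or "top"; returns a dict with "pixels" (400x640x3 uint8, blue, green, red), "camera_matrix" (3x3 intrinsics, pixels), "camera_from_world" (4x4, takes a point from world to camera coordinates). Camera axes: x right, y down, z forward; pixel columns grow to the right and rows downward; lengths in mm; the calibration is good to about 2 mm. A picture is of the moment at which its call begins. There is no depth.
- r.sign_off(): hands the job in; it is judged then, once.
The state is a dict: "t": time; "joints": joint angles; "dq": joint speeds; "effort": joint torques, N m; "position": TCP position; "eef_rot": TCP orientation; "force": force on the tool from outside, world axes, zero at the start; "ft_torque": the same for the moment, N m; "gripper_width": opening from 0.0 (shut) to 1.0 (fully open); "grip_force": force on a finger pad.
Only numpy, scipy, OpenCV 4.12 (cv2) and the standard library are available. Lean on these libraries where they do the work, as an engineer would, in place of code of your own. Each camera call takes 0.05 s, during which the arm holds its last target. There are 200 camera calls.

## Task

Push the counterweighted clear window of the pick-up case up from beneath its brass lip until the lip is in line with the two marker tabs on the side rails, then take the fingers away and leave it standing there. Only push from below: do not take hold of the lip or touch its top face, do not shift the tabs, and leave the calculator in the tray and the caddy, plug and ashtray where they are.

Things in the scene. Friction and masses are not known exactly. Their poses are not given: they have to be found in the camera images.
- case: Fixed pick-up case, 276 mm wide (y), 260 deep (x), 405 high; origin at the centre of its underside; its sloping front faces its -x (the robot). Rails at y = +-128 mm (16 mm wide) lean back 30 degrees, so 'up the slope' is (0.5, 0, 0.866) in its frame. Below the lip the front is open; a steel tray lies inside (rim 38 mm above the counter). A clear chute enters from a shelf at +y, behind the rails.
- sash (a joint): Travel of the sliding window up the slope in m, 0 (lowest) to 0.18, starting between 0 and 0.03. The window is counterweighted: it stays wherever it is left, and takes roughly 2 to 5 N along the slope to push up. The pane (236 mm wide, clear) rises 170 mm above the lip in the plane of the rails.
- mark (a joint): Where the marker tabs stand, in m up the slope, on the same scale as joint sash: equal values mean that lip and tabs are in line. Between 0.06 and 0.165, fixed within a run; stiff clips that must not be shifted.
- lip_edge (a point): Middle of the lower front edge of the window's lip; axes as the case; at (-0.079, 0, 0.095) in the case frame with the window lowest. The lip is a brass ledge 230 mm long (y), 11 mm thick, 28 mm out square to the pane: from the pane it runs forward and 30 degrees upward to this edge; its underside faces down the slope. Nothing is in front of it; below it 40 mm are free.
- mark_line (a point): Point midway between the two marker tabs, level with their lower outer edges; it coincides with lip_edge when lip and tabs are in line. Axes as the case. The tabs are black plastic, 18 mm wide (y), 11 mm thick and 28 mm out like the lip, one on each rail at y = +-129 mm of the case.
- calculator: Silver metal pocket calculator, 135 x 75 x 18 mm, lying loose in the catch tray behind the window; origin at the centre of its underside.
- caddy: Loose grey plastic battery caddy, 75 x 75 x 52 mm, on the counter; origin at the centre of its underside.
- plug: Loose red plastic adapter plug, block 50 x 42 x 34 mm with two pins, on the counter; origin at the centre of its underside.
- ashtray: Loose small ceramic ashtray in mustard glaze, 90 mm across, 32 mm high, on the counter; origin at the centre of its underside.

How it is judged (in metres and radians):
On the way:
1. the fingers push the lip and the window climbs (contact force between the fingers and sash_c1 above 0.5 N and velocity of joint sash above 0.004 m/s), for 0.1 s.
At the end, for the whole second after the job is handed in: The lip stands within 6 mm in height of the marker tabs and at rest, the tabs are within 5 mm of where they were, and the calculator, caddy, plug and ashtray are within 15 mm of where they were (z of lip_edge in the frame of mark_line between -0.006 and 0.006 m and velocity of joint sash between -0.004 and 0.004 m/s and distance of each of calculator, caddy, plug, ashtray from where it was at the start of the episode below 0.015 m and distance of mark_line from where it was at the start of the episode below 0.005 m); the robot touches nothing.
It fails at once if the robot takes hold of the lip or touches its top face (contact force between any of the arm, the fingers and sash_c2 above 1 N).
It fails at once if the marker tabs are shifted by more than 5 mm (distance of mark_line from where it was at the start of the episode above 0.005 m).
It fails at once if the calculator, caddy, plug or ashtray is shoved or lifted (moved more than 15 mm) (distance of any of calculator, caddy, plug, ashtray from where it was at the start of the episode above 0.015 m).
It also fails if it takes over 42 s, if anything falls off the work surface, if the arm or the gripper's body presses on something with over 40 N, if the wrist force passes 120 N, or if a joint passes its speed limit or range.

## Working session

There is one attempt and no reset: what is moved stays moved. The work goes in short steps, Python scripts to look and compute and a tool call to move; the robot and the scene stay as the last step left them, time stands still between calls to the robot, and variables do not carry over. Pictures are saved under pics/ and viewed, at most 10 in all, crops included, and the job is handed in when it is done.

Besides the shell and the picture viewer there is one more tool, called as a command line: name --pt "numbers of a row" for each row, then --argument value for the rest. carry_out: Moves the arm, as the interface text tells. Its arguments: {"type":"object","properties":{"moves":{"type":"array","items":{"type":"array","items":{"type":"number"}}}},"required":["moves"]}

```bash
mkdir -p pics
python3 - <<'E'
from cell import r
import cv2,numpy as np
np.set_printoptions(suppress=True,precision=3)
for n in("scene","top"):
    s=r.snapshot(n); cv2.imwrite(f"pics/{n}0.png",s["pixels"]); print(n,s["camera_matrix"],s["camera_from_world"])
print(r.state())
E
```

```text
scene [[451.656   0.    316.517]
 [  0.    451.656 198.854]
 [  0.      0.      1.   ]] [[   0.936    0.351    0.001 -580.415]
 [   0.276   -0.733   -0.621  -63.213]
 [  -0.218    0.582   -0.784 1172.987]
 [   0.       0.       0.       1.   ]]
top [[398.286   0.    319.382]
 [  0.    398.286 201.687]
 [  0.      0.      1.   ]] [[ -0.1    -0.995   0.003 112.494]
 [ -0.972   0.097  -0.213 597.413]
 [  0.211  -0.024  -0.977 779.634]
 [  0.      0.      0.      1.   ]]
{'t': 0.1, 'joints': array([ 1.053,  0.6  , -0.003,  1.6  ,  0.002,  0.943, -0.08 ]), 'dq': array([ 0.001, -0.002, -0.001, -0.001,  0.   , -0.001,  0.001]), 'effort': array([  0.005, -76.656,   1.502, -25.294,  -0.052,   0.014,   0.   ]), 'position': array([ 309.131, -655.302,  217.84 ]), 'eef_rot': array([ 0.976,  0.219, -0.   , -0.001]), 'force': array([0.539, 0.427, 0.601]), 'ft_torque': array([ 0.032, -0.043, -0.036]), 'grip_force': 0.0, 'gripper_width': 0.9973881261422985}
```

View pics/scene0.png

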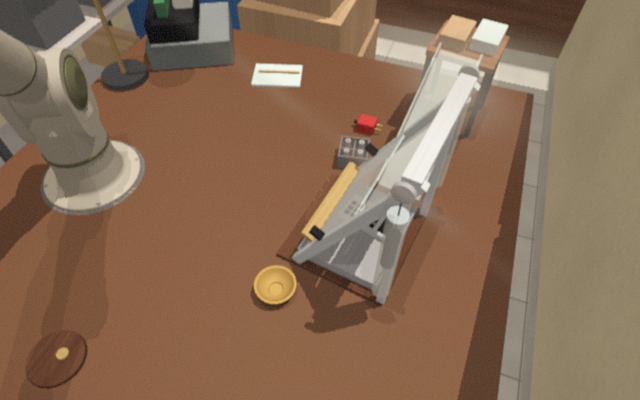

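View pics/top0.png

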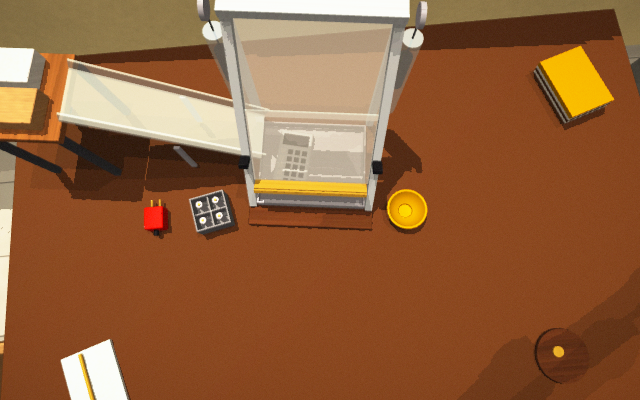

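The scene view shows the brass lip from about (310,235) to (355,170) and the black tabs near (316,233) and (372,149). In the top view the lip runs (254,187)–(367,188), with tabs near (244,162) and (377,167). The caddy, plug and ashtray stand clear to the sides. Next I'll take enlarged crops to get precise corners.

Run:
```python
import cv2
a=cv2.imread("pics/scene0.png")[135:265,285:395]; b=cv2.imread("pics/top0.png")[145:220,235:390]
cv2.imwrite("pics/c1.png",cv2.resize(a,None,fx=4.5,fy=4.5,interpolation=cv2.INTER_CUBIC))
cv2.imwrite("pics/c2.png",cv2.resize(b,None,fx=5,fy=5,interpolation=cv2.INTER_CUBIC))
```

```text
(no output)
```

View pics/c1.png

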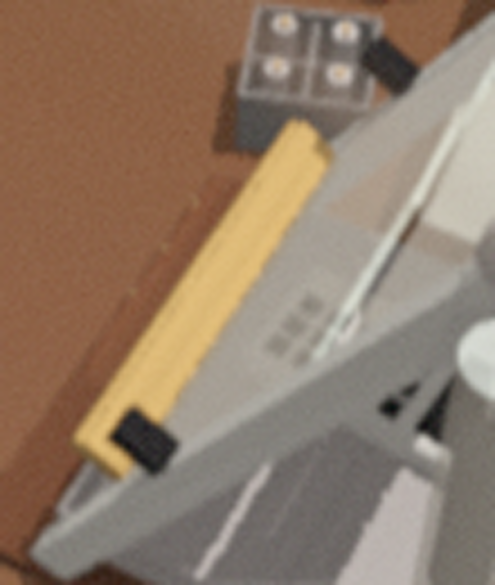

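View pics/c2.png

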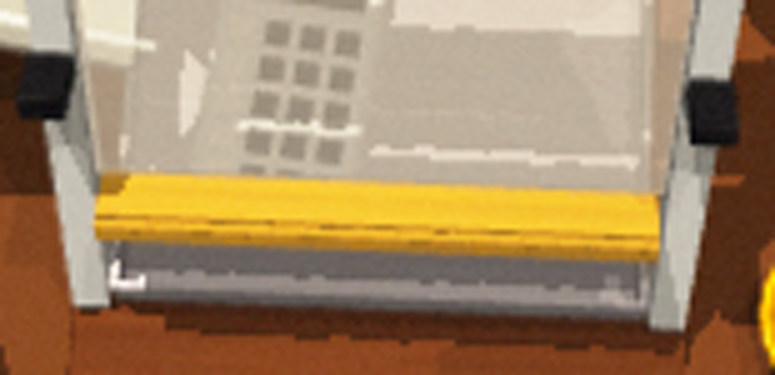

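In the crops, the lip's front lower edge runs (96,240)–(657,259) in the top view and (75,440)–(295,121) in the scene view. The lower outer edges of the tabs have midpoints (42,114) and (714,142) in the top view, and (372,48) and (121,423) in the scene view. I'll triangulate these.

```bash
cat > h.py <<'E'
import cv2,numpy as np
from cell import r
np.set_printoptions(suppress=True,precision=2)
def cam(n):
    s=r.snapshot(n); return s["pixels"],s["camera_matrix"]@s["camera_from_world"][:3]
def tri(P1,P2,a,b):
    X=cv2.triangulatePoints(P1,P2,np.float64(a).reshape(2,1),np.float64(b).reshape(2,1)); return (X[:3]/X[3]).ravel()
E
python3 - <<'E'
from h import *
_,Pt=cam("top");_,Ps=cam("scene")
T=lambda p:(np.array(p)+.5)/5-.5+[235,145]
S=lambda p:(np.array(p)+.5)/4.5-.5+[285,135]
D=dict(lipL=((96,240),(295,121)),lipR=((657,259),(75,440)),tabL=((42,114),(372,48)),tabR=((714,142),(121,423)))
X={k:tri(Pt,Ps,T(a),S(b)) for k,(a,b) in D.items()}
pr=lambda P,x:(lambda q:q[:2]/q[2])(P@np.append(x,1))
for k in X: print(k,X[k],"reproj",pr(Pt,X[k])-T(D[k][0]),pr(Ps,X[k])-S(D[k][1]))
l=(X['lipL']+X['lipR'])/2;m=(X['tabL']+X['tabR'])/2
for a,b in(('lipL','lipR'),('tabL','tabR')):
    d=X[a]-X[b];print(np.linalg.norm(d),'yaw',np.degrees(np.arctan2(-d[0],d[1])))
print(l,m,m-l)
E
```

```text
lipL [632.56 186.    99.78] reproj [-0.86 -1.16] [-0.91  0.32]
lipR [600.41 -41.18 100.49] reproj [-0.39 -0.49] [-0.46  0.11]
tabL [667.77 194.27 158.39] reproj [-0.47 -0.65] [-0.49  0.2 ]
tabR [631.37 -60.61 156.43] reproj [-0.31 -0.39] [-0.37  0.09]
229.44344817510586 yaw -8.053180852446733
257.4729746494599 yaw -8.127912899324073
[616.48  72.41 100.14] [649.57  66.83 157.41] [33.08 -5.58 57.27]
```

carry_out --pt "-1 1 3.5 0 -2" --pt "-1 1 3.5 0 -2" --pt "-1 1 3.5 0 -2" --pt "-1 1 3.5 0 -2" --pt "-1 1 3.5 0 -2" --pt "-1 1 3.5 0 -2" --pt "-1 1 3.5 0 -2" --pt "-1 1 3.5 0 -2"

```text
t: 1.0
position: [389.5, -374.2, 218.6]
eef_rot: [0.997, 0.08, 0.0, 0.0]
force: [1.0, -0.1, -0.5]
gripper_width: 0.358
grip_force: 0.0
```

carry_out --pt "-1 1 3.5 0 -2" --pt "-1 1 3.5 0 -2" --pt "-1 1 3.5 0 -2" --pt "-1 1 3.5 0 -2" --pt "-1 1 3.5 0 -2" --pt "-1 1 3.5 0 -2" --pt "-1 1 3.5 0 -2" --pt "-1 1 3.5 0 -2"

```text
t: 1.8
position: [469.6, -94.2, 218.7]
eef_rot: [0.998, -0.06, 0.0, 0.0]
force: [0.1, -0.5, 0.7]
gripper_width: 0.006
grip_force: 0.0
```

carry_out --pt "-1 2.2 4.4 0 -0.6" --pt "-1 2.2 4.4 0 -0.6" --pt "-1 2.2 4.4 0 0" --pt "-1 2.1 4.3 0 0" --pt "-1 0 0 -4 0" --pt "-1 0 0 -4 0" --pt "-1 0 0 -4 0" --pt "-1 0 0 -1.6 0"

```text
t: 2.6
position: [554.6, 79.3, 79.3]
eef_rot: [0.998, -0.069, -0.002, 0.001]
force: [0.6, 0.2, 0.1]
gripper_width: 0.005
grip_force: 0.0
```

Run:
```python
from h import *
a,_=cam("scene");b,_=cam("top")
A=cv2.resize(a[100:270,230:430],None,fx=3,fy=3);B=cv2.resize(b[110:280,220:420],None,fx=3,fy=3)
cv2.imwrite("pics/s2.png",cv2.resize(np.hstack([A,B]),(800,340)))
s=r.state();print(s["position"],s["force"])
```

```text
[554.77  79.12  80.17] [ 0.71 -0.21  1.03]
```

View pics/s2.png

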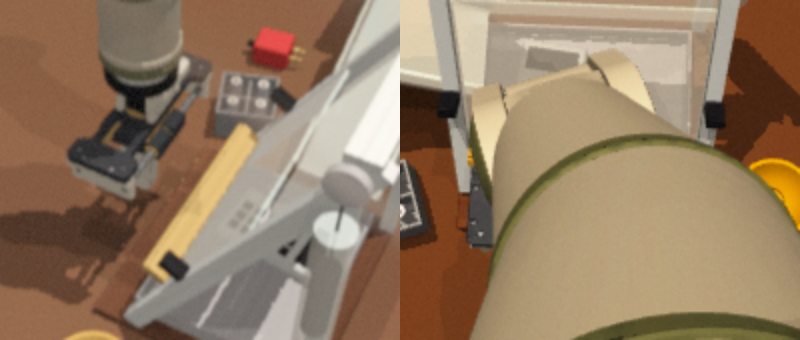

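The left half (scene view) shows the shut gripper standing in front of the lip at about its middle, parallel to it, with nothing touched. In the right half (top view) the arm hides the lip. I'll close in slowly.

carry_out --pt "-1 1.3 -0.2 0 0" --pt "-1 1.3 -0.2 0 0" --pt "-1 1 -0.1 0 0" --pt "-1 0.3 0 0 0" --pt "-1 0.3 0 0 0" --pt "-1 0 0 0 0"

```text
t: 3.3
position: [598.6, 74.3, 82.8]
eef_rot: [0.998, -0.069, 0.0, -0.0]
force: [0.0, -0.3, -0.7]
gripper_width: 0.005
grip_force: 0.0
```

carry_out --pt "-1 0.2 0 0 0" --pt "-1 0.2 0 0 0" --pt "-1 0.2 0 0.1 0" --pt "-1 0.1 0 0.1 0"

```text
t: 3.7
position: [605.5, 74.3, 84.7]
eef_rot: [0.998, -0.069, -0.0, 0.0]
force: [-0.5, -0.5, -1.2]
gripper_width: 0.006
grip_force: 0.5
```

carry_out --pt "-1 0.2 0 0.1 0" --pt "-1 0.2 0 0.1 0" --pt "-1 0 0 0 0"

```text
t: 4.0
position: [606.6, 74.2, 86.2]
eef_rot: [0.998, -0.069, -0.003, 0.0]
force: [-7.4, 0.8, 2.7]
gripper_width: 0.008
grip_force: 3.8
```

carry_out --pt "-1 0.12 0 0.22 0" --pt "-1 0.12 0 0.22 0" --pt "-1 0.12 -0.1 0.22 0" --pt "-1 0.12 0 0.22 0" --pt "-1 0.12 0 0.22 0" --pt "-1 0.12 0 0.22 0" --pt "-1 0 0 0 0"

```text
t: 4.7
position: [614.2, 73.1, 99.6]
eef_rot: [0.998, -0.069, -0.002, 0.0]
force: [-6.0, -0.2, 5.0]
gripper_width: 0.005
grip_force: 3.4
```

Run:
```python
from h import *
a,_=cam("scene")
cv2.imwrite("pics/s3.png",cv2.resize(a[120:260,270:410],None,fx=4,fy=4,interpolation=cv2.INTER_CUBIC))
s=r.state();print(s["position"],s["force"])
```

```text
[614.21  73.14  99.55] [-7.02  0.81  3.5 ]
```

View pics/s3.png

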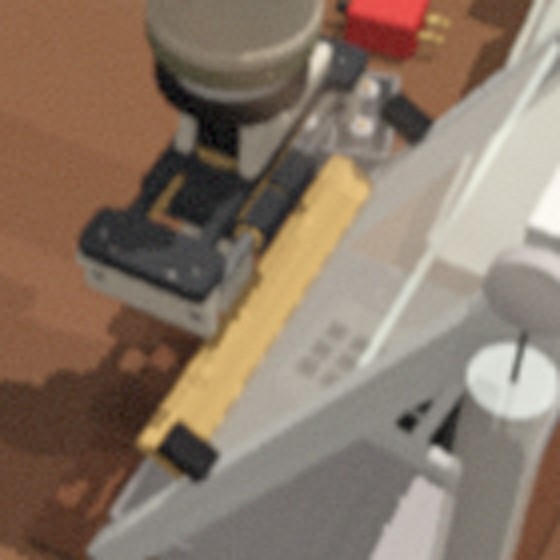

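The picture shows the finger against the front edge of the lip. The lip ends have climbed to about (138,440) and (338,155) in the crop, the window is rising, and the top face is clear. I'll continue up the slope.

carry_out --pt "-1 0.25 0 0.43 0" --pt "-1 0.25 -0.1 0.43 0" --pt "-1 0.25 0 0.43 0" --pt "-1 0.25 0 0.43 0" --pt "-1 0.25 -0.1 0.43 0" --pt "-1 0.25 0 0.43 0" --pt "-1 0.25 -0.1 0.43 0" --pt "-1 0 0 0 0"

```text
t: 5.55
position: [631.7, 70.6, 130.0]
eef_rot: [0.998, -0.069, -0.002, 0.0]
force: [-8.0, 0.4, 6.0]
gripper_width: 0.001
grip_force: 4.2
```

carry_out --pt "-1 0.12 0 0.21 0" --pt "-1 0.12 0 0.21 0" --pt "-1 0 0 0 0"

```text
t: 5.85
position: [633.8, 70.3, 133.8]
eef_rot: [0.998, -0.069, -0.003, 0.0]
force: [-8.3, 0.7, 4.5]
gripper_width: 0.005
grip_force: 4.0
```

Run:
```python
from h import *
a,_=cam("scene")
cv2.imwrite("pics/s4.png",cv2.resize(a[120:260,270:410],None,fx=4,fy=4,interpolation=cv2.INTER_CUBIC))
s=r.state();print(s["position"],s["force"])
```

```text
[633.84  70.31 133.8 ] [-8.57  0.04  4.42]
```

View pics/s4.png

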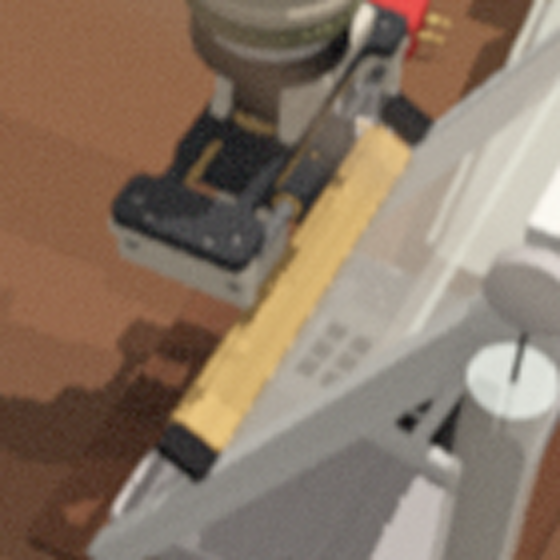

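The lip is now just below the tabs: lip end near (178,412) against tab edge (160,450)–(182,420). From the TCP travel, about 11 mm of slope remain. I'll push about 7 mm more, back off sideways and measure in both views.

carry_out --pt "-1 0.12 0 0.2 0" --pt "-1 0.12 0 0.2 0" --pt "-1 0.1 -0.1 0.2 0" --pt "-1 0 0 0 0"

```text
t: 6.3
position: [637.3, 69.8, 139.8]
eef_rot: [0.998, -0.069, -0.003, 0.0]
force: [-8.2, 1.5, 4.2]
gripper_width: 0.004
grip_force: 4.0
```

carry_out --pt "-1 -0.3 0 0 0" --pt "-1 -1 0.1 0 0" --pt "-1 -3 0.4 0 0" --pt "-1 -4 0.4 0 0" --pt "-1 0 -4 1 0" --pt "-1 0 -5 1 0" --pt "-1 0 -5 1 0" --pt "-1 0 -5 1 0"

```text
t: 7.1
position: [556.5, -110.4, 180.3]
eef_rot: [0.998, -0.069, 0.001, 0.0]
force: [1.4, 0.2, 0.5]
gripper_width: 0.003
grip_force: 0.0
```

carry_out --pt "-1 -1 -5 0 0" --pt "-1 -1 -5 0 0" --pt "-1 -1 -5 0 0" --pt "-1 0 0 0 0"

```text
t: 7.5
position: [524.4, -264.1, 179.9]
eef_rot: [0.997, -0.075, 0.0, 0.002]
force: [-0.4, 0.5, 0.5]
gripper_width: 0.0
grip_force: 0.0
```

Run:
```python
from h import *
a,_=cam("scene");b,_=cam("top")
cv2.imwrite("pics/a5.png",a);cv2.imwrite("pics/b5.png",b)
A=cv2.resize(a[135:255,290:390],None,fx=4,fy=4,interpolation=cv2.INTER_CUBIC);B=cv2.resize(b[140:240,235:335],None,fx=4,fy=4);C=cv2.resize(b[150:190,235:395],None,fx=5,fy=5,interpolation=cv2.INTER_CUBIC)
o=np.zeros((600,800,3),np.uint8);o[:360,:400]=A[:360];o[400:600]=C
o[:400,400:]=cv2.resize(b[100:300,220:420],(400,400))
cv2.imwrite("pics/s5.png",o)
s=r.state();print(s["position"],s["force"])
```

```text
[ 526.64 -257.2   179.59] [-0.37  0.74  0.59]
```

View pics/s5.png

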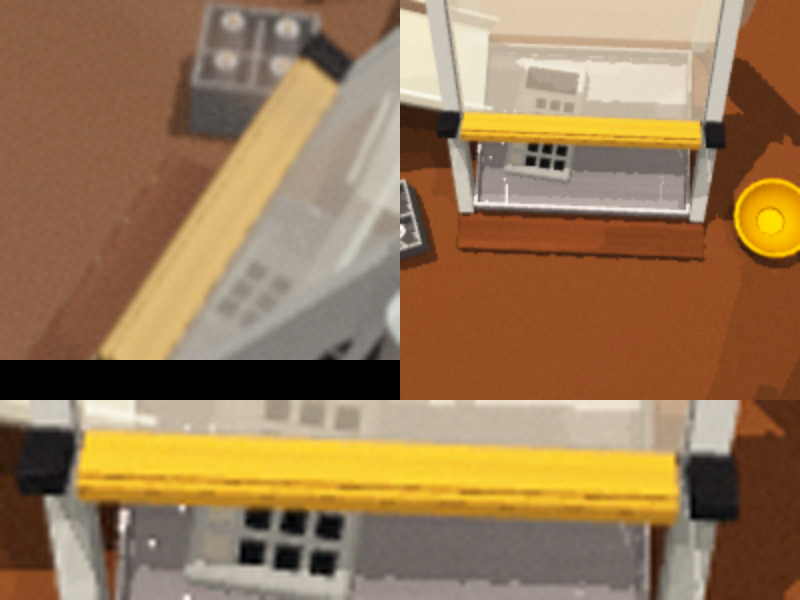

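The top view is now clear of the arm. The lip's lower edge (80,498)–(678,523) lies about 7 crop pixels below the line of the tabs' lower edges ((42,490)–(714,517)). That is about 1.4 image pixels, or 4 mm of slope, which agrees with the TCP travel. One short nudge remains.

carry_out --pt "-1 0.4 4.2 0 0" --pt "-1 0.4 4.2 0 0" --pt "-1 0.4 4.2 0 0" --pt "-1 0.4 4.2 0 0" --pt "-1 0.4 4.2 0 0" --pt "-1 0.4 4.2 0 0" --pt "-1 0.4 4.2 0 0" --pt "-1 0.4 4.2 0 0"

```text
t: 8.4
position: [558.6, 84.2, 179.7]
eef_rot: [0.998, -0.068, 0.0, -0.0]
force: [1.1, -1.2, 1.2]
gripper_width: 0.0
grip_force: 0.0
```

carry_out --pt "-1 0 0 -2 0" --pt "-1 0 0 -2 0" --pt "-1 2 -0.3 0 0" --pt "-1 2 -0.3 0 0" --pt "-1 2 -0.2 0 0" --pt "-1 1 -0.1 0 0" --pt "-1 0 0 0 0" --pt "-1 0 0 0 0"

```text
t: 9.2
position: [628.2, 72.1, 139.4]
eef_rot: [0.998, -0.069, -0.001, -0.0]
force: [-0.4, 0.0, -0.1]
gripper_width: 0.004
grip_force: 0.0
```

carry_out --pt "-1 0.4 0 0 0" --pt "-1 0.4 -0.1 0 0" --pt "-1 0.2 0 0 0" --pt "-1 0.1 0 0.1 0" --pt "-1 0 0 0 0"

```text
t: 9.7
position: [637.6, 70.5, 140.1]
eef_rot: [0.998, -0.069, -0.003, 0.0]
force: [-8.1, 1.8, 3.4]
gripper_width: 0.002
grip_force: 3.9
```

carry_out --pt "-1 0.1 0 0.1 0" --pt "-1 0.1 0 0.2 0" --pt "-1 0 0 0 0"

```text
t: 10.0
position: [639.3, 70.2, 143.1]
eef_rot: [0.998, -0.069, -0.003, 0.0]
force: [-7.9, 0.6, 4.0]
gripper_width: 0.005
grip_force: 4.2
```

carry_out --pt "-1 -0.3 0 0 0" --pt "-1 -1 0.1 0 0" --pt "-1 -3 0.4 0 0" --pt "-1 -4 0.4 0 0" --pt "-1 0 -4 1 0" --pt "-1 0 -5 1 0" --pt "-1 0 -5 1 0" --pt "-1 0 -5 1 0"

```text
t: 10.8
position: [559.0, -109.5, 183.7]
eef_rot: [0.998, -0.069, 0.001, 0.0]
force: [0.7, 0.4, -0.2]
gripper_width: 0.002
grip_force: 0.0
```

carry_out --pt "-1 -1 -5 0 0" --pt "-1 -1 -5 0 0" --pt "-1 -1 -5 0 0" --pt "-1 0 0 0 0" --pt "-1 0 0 0 0"

```text
t: 11.3
position: [529.2, -256.3, 183.0]
eef_rot: [0.997, -0.071, 0.0, 0.0]
force: [0.9, 0.6, 0.4]
gripper_width: 0.01
grip_force: 0.0
```

Run:
```python
from h import *
b,_=cam("top")
C=cv2.resize(b[150:190,235:395],None,fx=5,fy=5,interpolation=cv2.INTER_CUBIC)
D=cv2.resize(b[100:300,120:440],(640,400))
o=np.zeros((600,800,3),np.uint8);o[:200]=C;o[200:,:640]=D
cv2.imwrite("pics/s6.png",o)
s=r.state();print(s["position"],s["force"])
```

```text
[ 529.84 -254.59  182.98] [ 0.11  0.7  -0.16]
```

View pics/s6.png

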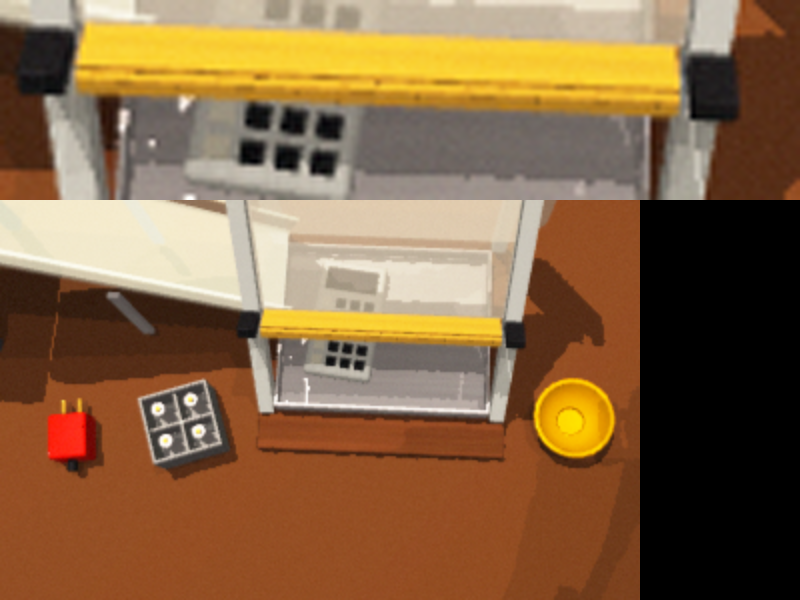

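The lip's lower edge (78,93)–(679,115) now lies within about a pixel of the tabs' lower edges (left about 92, right about 117). The loose objects are where they were and the arm is clear, so I'll hand it in.

```bash
python3 -c "
from cell import r
print(r.sign_off())"
```

```text
the job is handed in; nothing more can be done
None
```

The window's lip stands in line with the marker tabs to within about 1 mm as measured in the top camera view, the fingers are clear, nothing else was disturbed, and the job is handed in (no verdict was returned).

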